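# Fit the output cover to a worm gear unit

## Robot

A 6-joint arm with a two-finger parallel gripper is mounted at the origin on the work surface. World frame = base frame: x ahead of the robot, y to its left, z up, the work surface at z = 0. Lengths are in m, angles in degrees, forces in N, time in s.
With the tool pointing down it reaches from about 0.4 to 0.825 m from the base axis. Payload 7 kg.
Tool frame: the origin (TCP) lies at the very end of the fingers, on their centre line; the grasp point (between the pads) lies behind it (r.grasp_offset is the z of the grasp point in the tool frame, in m); z points along the fingers, y is the direction in which the jaws open and shut (so a half turn about z gives the same grasp; the last joint's range is limited). The gripper opens to 88 mm and grips with 3 to 60 N. Pads are 19 mm wide; open, the fingers measure 130 mm over their backs; the gripper's body (78 mm by 193 mm) begins 47 mm behind the grasp point.
Start: joints at [85.205, 20.546, 0.682, 0, -70.136, -16.507], TCP at [0.245, 0.629, 0.227] pointing down, gripper open.
Joint ranges: [-176.03, 176.03], [-82.01, 121.73], [-58.28, 71.71], [-173.87, 95.51], [-174.79, -0.11], [-173.66, 173.66]. Speed limits (degrees/s): [136.94, 136.94, 172.46, 180, 180, 180].

## Interface

Orientations are given as [roll, pitch, yaw] about the fixed x, y, z axes, in that order (R = Rz(yaw) Ry(pitch) Rx(roll)).
In Python, from plant import r gives the robot as it stands. The module is installed in compiled form; this text tells all that it offers.
- The arm moves only by the tool servo_tool, never from a script. Its argument "targets" is a list of rows, each an object of numbers: "dx", "dy", "dz": the shift along the world's x, y, z in cm; "spin": the turn about the world's z in rad; "grip": the opening in per cent of the stroke, from 0 (shut) to 100 (fully open). A call has exactly 10 rows; each row is the pose to reach, as a shift and turn from the pose commanded when the call began; what a row does not reach only later rows make up. A row lasts 1/12 s, in which the tool goes at most 41.7 mm and 7.16 degrees, less where a joint would pass 70% of its speed; a pose out of reach is approached as far as the arm can. A call with a gripper value outside its range is refused whole. The fingers move at their own pace and stop on an object; "squeeze" is the grip in N (left out, the last holds). Time passes only in rows, so rows that repeat a pose let the fingers close, or fill a call up. It gives the time, the measured TCP pose, the force and the opening at its end, in the units of the state.
- r.get_state(): the state, without advancing time (a new reading comes with each control period).
- r.capture(name): name is "scene" or "top"; returns the picture (480x640x3 uint8, blue, green, red); there is no depth.
- r.get_calibration(name): a dict with "K" (3x3 intrinsics, pixels), "extrinsics" (4x4, takes a point from camera to world coordinates). Camera axes: x right, y down, z forward; pixel columns grow to the right and rows downward; lengths in m; the calibration is good to about 2 mm. A picture is of the moment at which its call begins. get_calibration takes no time and is no camera call.
- r.close_job(): hands the job in, once; it reports no verdict.
Trained networks look in the newest picture that a camera, given by its name, has taken for a name from the list of things; names that differ only in an ending like _2 or _b are one class to them, and where a whole thing is asked for, a point or a joint stands for the part that bears it (a point fixed in the world has none). Each returns a list of dicts, best first, with "p" (0 to 1); they miss things now and then, are a little off and sometimes report something else, mostly with a low value. They report only what shows in the picture. A call takes as long as a camera call. They do not tell look-alikes from the thing itself.
- r.cut_out(name, camera): "mask" (480x640 bool, what is visible of it) and "extent" ([left, top, right, bottom] in pixels, round what is visible of it).
The state is a dict: "time_s": time; "joints": joint angles; "qd": joint speeds; "joint_torque": joint torques, N m; "tcp_pos": TCP position; "eef_rot": TCP orientation; "contact_force": force on the tool from outside, world axes, zero at the start; "moment": the same for the moment, N m; "gripper_width": finger opening in m.
Only numpy, scipy, OpenCV 4.12 (cv2) and the standard library are available. Lean on these libraries where they do the work, as an engineer would, in place of code of your own. Each camera call takes 0.05 s, during which the arm holds its last target. There are 200 camera calls.

## Task

This exchange gear unit goes out with a new output cover. Take the plastic transit cap off the upright shaft and put it in the black parts tray, then lift the new cover out of the moulded insert in the open carton and lower it over the shaft and the locating pin together until it lies flush on the unit's machined face. Do not let the cover drop, and leave the other things on the bench where they are.

Things in the scene. Friction and masses are not known exactly. Their poses are not given: they have to be found in the camera images.
- unit: Worm gear unit, fixed: grey ribbed housing 140 x 140 mm, 85 mm high; a round motor flange on one side reaches 102 mm out from the shaft axis. On top a raised steel face (disc 108 mm across with a lug 34 mm wide reaching 78 mm out), 92 mm above the bench, from which shaft and pin rise. Origin on the shaft axis at bench level; z up; x points from the shaft to the pin.
- unit_face (a point): Centre of the unit's machined face, at the root of the upright output shaft, 92 mm above the bench; axes as the unit. The steel shaft is 22 mm in diameter and 66 mm tall above this point, its last 6 mm tapering to 15 mm.
- unit_pin (a point): Tip of the fixed steel locating pin in the face's lug, 61 mm along the unit's x from the shaft axis. The pin is 10 mm in diameter and 22 mm tall above the face, its last 7 mm tapering to 4 mm.
- cap_center (a point): Transit cap: loose white plastic sleeve, closed on top, 34 mm in diameter, 72 mm tall, with a rim 42 mm across and 4 mm thick at its foot, bore 24 mm and 68 mm deep, about 45 g. It starts upright over the shaft, its foot on the machined face; raise it more than 66 mm to clear the shaft. Point on its axis half-way up, 36 mm above its foot; z to its closed end.
- tray: Parts tray, fixed: open black plastic box 170 mm (its x) x 150 mm (its y), 40 mm high, walls and floor 4 mm. Origin under its centre at bench level. It is on one side of the gear unit, left or right.
- carton: Open carton, fixed: 180 mm (its x) x 170 mm (its y), walls 62 mm high, flaps folded down outside. In it a grey insert, top 45 mm above the bench, with a pocket 9 mm deep in the cover's outline (floor 36 mm above the bench, 2 mm play). Origin under the carton's centre at bench level; pocket centre 12.5 mm to -x of it. It is on the other side of the unit from the tray.
- cover_hub (a point): Output cover, plain aluminium, loose, 0.34 to 0.55 kg: flange 104 mm across and 10 mm thick, round hub 48 mm in diameter up to 56 mm above the underside, 24 mm bore right through. Starts flat in the pocket, hub up. Point on the bore's axis, 34 mm above the underside (half-way up the hub, the height to grip it); z up, x to the lug. Seated, it is 34 mm above the machined face.
- cover_hole (a point): Centre, at the underside, of the 12.5 mm pin hole through the cover's square lug (32 mm wide, reaching 77 mm from the bore's axis), 61 mm along the cover's x from the bore's axis. In the pocket the lug points to the carton's +x.
- bearing: Bystander: a loose roller bearing lying flat, 80 mm across, 18 mm high, beyond the gear unit. Origin under its centre.
- wrench: Bystander: a steel wrench 180 mm long lying on the bench beyond the gear unit. Origin under its middle.
- stock_box: Bystander: a small closed stock carton 120 x 90 x 70 mm at the far edge of the work. Origin under its centre.
- tin: Bystander: a grey tin 66 mm across and 100 mm high at the far edge of the work. Origin under its centre.
Not all that is in view belongs to the job. Of the things shaped like the part that bears cover_hub, the aluminium one is meant. Several things look just like the tray: the one meant starts nearest to the robot's base.

How it is judged (in metres and radians):
On the way, in this order (a step that is already met when the one before it is completed fails the run):
1. the transit cap is in the parts tray, let go (x of cap_center in the frame of tray between -0.081 and 0.081 m and y of cap_center in the frame of tray between -0.071 and 0.071 m and height (world z) of cap_center below 0.05 m and contact force between the fingers and cap below 0.05 N), for 0.2 s.
2. the cover is lifted clear of the insert (z of cover_hub in the frame of carton above 0.09 m and contact force between cover and carton below 0.05 N and contact force between the fingers and cover above 0.5 N), for 0.2 s.
3. the cover is flush on the unit's face over shaft and pin (horizontal distance between cover_hub and unit_face below 0.003 m and horizontal distance between cover_hole and unit_pin below 0.004 m and z of cover_hub in the frame of unit_face below 0.036 m and angle between cover_hub's own z axis and vertical below 0.035 rad), for 0.2 s.
At the end, for the whole second after the job is handed in: Cover flush on the unit's face (within 2 mm of fully down, tilt under 2 degrees), bore over the shaft (axes within 3 mm), pin hole over the locating pin (within 4 mm); transit cap inside the parts tray (its centre at most 50 mm above the bench); both at rest (all of step 3 and x of cap_center in the frame of tray between -0.081 and 0.081 m and y of cap_center in the frame of tray between -0.071 and 0.071 m and height (world z) of cap_center below 0.05 m and linear speed of each of cap, cover below 0.02 m/s); the robot touches nothing.
It fails at once if the cover is dropped (falls faster than 0.4 m/s, out of the fingers) (linear speed of cover above 0.4 m/s and contact force between the fingers and cover below 0.1 N).
It fails at once if the bearing, wrench, stock box or tin is moved more than 30 mm (distance of any of bearing, wrench, stock_box, tin from where it was at the start of the episode above 0.03 m).
It also fails if it takes over 61 s, if anything falls off the work surface, if the arm or the gripper's body presses on something with over 40 N, if the wrist force passes 120 N, or if a joint passes its speed limit or range.

## Working session

There is one attempt and no reset: what is moved stays moved. The work goes in short steps, Python scripts to look and compute and a tool call to move; the robot and the scene stay as the last step left them, time stands still between calls to the robot, and variables do not carry over. Pictures are saved under pics/ and viewed, about 8 in all and at most 12, crops included, and the job is handed in when it is done.

Besides the shell and the picture viewer there is one more tool, called after "Call:" by a JSON object that holds its "method" and its "body". servo_tool: Moves the arm, as the interface text tells. Its arguments: {"type":"object","properties":{"targets":{"type":"array"},"squeeze":{"type":"number"}},"required":["targets"]}

```bash
mkdir -p pics; python3 - <<'E'
from plant import r
import cv2,numpy as np
s=r.get_state();print({k:np.round(v,3).tolist() for k,v in s.items()}, r.grasp_offset)
a=r.capture("scene");b=r.capture("top")
cv2.imwrite("pics/a.png",a);cv2.imwrite("pics/b.png",b)
for n in("scene","top"):
  c=r.get_calibration(n);print(n,np.round(c["K"],1).tolist(),np.round(c["extrinsics"],4).tolist())
E
```

```text
{'time_s': 0.0, 'joints': [85.205, 20.593, 0.634, -0.02, -70.135, -16.507], 'qd': [0.063, -0.033, 0.023, 0.015, 0.0, 0.03], 'joint_torque': [-0.0, -58.271, 29.305, 6.997, 0.007, -0.0], 'tcp_pos': [0.245, 0.628, 0.226], 'eef_rot': [179.905, -0.008, -21.309], 'contact_force': [0.133, 0.507, -0.541], 'moment': [0.04, -0.007, 0.037], 'gripper_width': 0.087} -0.0188
scene [[462.5, 0.0, 321.1], [0.0, 462.5, 244.0], [0.0, 0.0, 1.0]] [[0.5152, 0.4533, -0.7274, 1.3115], [0.8571, -0.275, 0.4357, -0.6023], [-0.0026, -0.8479, -0.5302, 0.7008], [0.0, 0.0, 0.0, 1.0]]
top [[454.6, 0.0, 318.5], [0.0, 454.6, 244.3], [0.0, 0.0, 1.0]] [[-0.0024, -0.9973, 0.0729, 0.4503], [-0.9998, 0.0011, -0.0176, -0.0969], [0.0175, -0.0729, -0.9972, 1.3516], [0.0, 0.0, 0.0, 1.0]]
```

View pics/a.png

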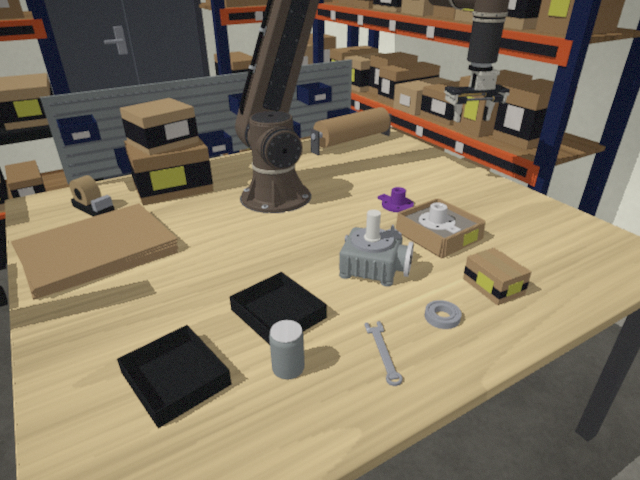

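View pics/b.png

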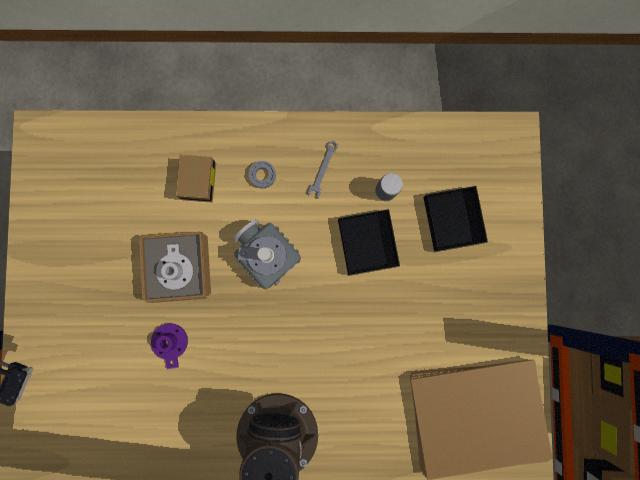

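The robot's base is at the bottom of the top view, with the unit at about (268,256), the carton at (173,268) and the nearer tray at (368,242). The purple part at (170,342) is a look-alike of the cover.

```bash
cat > h.py <<'E'
from plant import r
import cv2,numpy as np
def ray(n,u,v,z):
    c=r.get_calibration(n);K=np.array(c["K"]);E=np.array(c["extrinsics"])
    d=E[:3,:3]@np.linalg.solve(K,[u,v,1]);o=E[:3,3]
    return o+d*(z-o[2])/d[2]
def proj(n,P):
    c=r.get_calibration(n);K=np.array(c["K"]);E=np.array(c["extrinsics"])
    p=np.linalg.inv(E)@np.c_[np.atleast_2d(P),np.ones(len(np.atleast_2d(P)))].T
    q=K@p[:3];return (q[:2]/q[2]).T
E
python3 - <<'E'
from h import *
b=r.capture("top");r.capture("scene")
for n,z in (("cap_center",.128),("cover_hub",.046),("tray",.04),("unit",.09),("carton",.062)):
  for cam in("top","scene"):
    for d in r.cut_out(n,cam)[:3]:
      if d["p"]<.3: continue
      m=d["mask"].astype(np.uint8);(cx,cy),(w,h),a=cv2.minAreaRect(cv2.findNonZero(m))
      e=d["extent"];print(n,cam,round(d["p"],2),np.round(e,0),np.round([cx,cy,w,h,a],1),np.round(ray(cam,cx,cy,z),3))
A=cv2.resize(b[205:305,220:310],None,fx=6,fy=6,interpolation=2)[:, :]
B=cv2.resize(b[225:310,130:220],None,fx=6,fy=6,interpolation=2)
H=np.zeros((600,1080,3),np.uint8);H[:600,:540]=A;H[:510,540:]=B
cv2.imwrite("pics/c.png",cv2.resize(H,(792,440)))
E
```

```text
cap_center top 0.68 [231. 217. 298. 290.] [264.1 251.9  66.   53.4  50.4] [0.519 0.028 0.128]
cap_center top 0.49 [260. 248. 278. 264.] [265.5 255.   14.   15.   90. ] [0.511 0.024 0.128]
cap_center scene 0.73 [364. 209. 382. 242.] [372.5 225.   32.   15.   90. ] [0.515 0.024 0.128]
cap_center scene 0.51 [339. 225. 414. 289.] [376.4 252.3  72.2  61.5   9.9] [ 0.621 -0.043  0.128]
cover_hub top 0.83 [149. 323. 184. 370.] [166.9 344.9  36.6  44.5  22.4] [0.262 0.308 0.046]
cover_hub top 0.62 [157. 242. 193. 290.] [174.  266.5  45.   36.   90. ] [0.483 0.293 0.046]
cover_hub scene 0.73 [420. 203. 463. 230.] [440.5 215.8  41.4  25.4  10.8] [0.462 0.318 0.046]
cover_hub scene 0.72 [379. 186. 414. 211.] [395.6 200.1  25.4  27.5  60.3] [0.312 0.27  0.046]
tray top 0.91 [341. 210. 399. 277.] [368.3 242.5  59.6  53.4  80.1] [ 0.551 -0.265  0.04 ]
tray top 0.72 [422. 184. 486. 252.] [455.1 218.6  58.5  55.   79.2] [ 0.621 -0.519  0.04 ]
tray scene 0.92 [116. 324. 230. 427.] [175.4 370.4  81.3  92.5  58.9] [ 0.647 -0.524  0.04 ]
tray scene 0.79 [231. 271. 329. 342.] [278.5 306.5  62.5  88.9  64.7] [ 0.58  -0.275  0.04 ]
tray scene 0.64 [364. 208. 382. 242.] [372.5 225.   32.   15.   90. ] [0.393 0.12  0.04 ]
unit top 0.84 [232. 219. 300. 289.] [263.8 251.8  64.7  53.8  49. ] [0.522 0.033 0.09 ]
unit scene 0.92 [340. 227. 416. 286.] [376.2 253.   71.9  59.5  10.3] [ 0.578 -0.008  0.09 ]
carton top 0.57 [139. 230. 211. 302.] [174.6 266.4  68.5  68.7  86.6] [0.482 0.286 0.062]
carton scene 0.58 [396. 198. 486. 260.] [439.5 227.3  88.2  54.5  24.6] [0.53  0.247 0.062]
```

View pics/c.png

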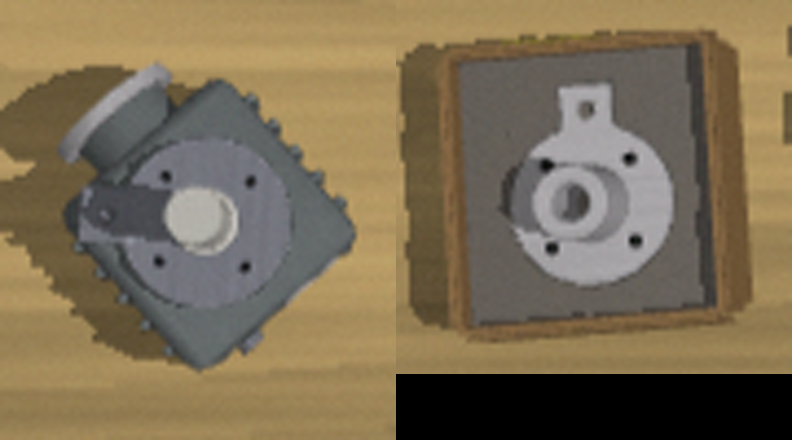

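```bash
python3 - <<'E'
from h import *
f=lambda X,Y,o:(o[0]+X/4.4-.4,o[1]+Y/4.4-.4)
L=(220,205);R=(130-90,225)
for n,X,Y,o,z in(("captop",195,217,L,.164),("face",205,223,L,.092),("pin",104,213,L,.114),("hubtop",570,202,R,.092),("flange",592,205,R,.046),("hole",587,109,R,.046)):
  print(n,np.round(f(X,Y,o),1),np.round(ray("top",*f(X,Y,o),z),4))
for n,u,v,z in(("captop",373,213,.164),):print(n,ray("scene",u,v,z))
a=r.capture("scene")
A=cv2.resize(a[195:295,330:420],None,fx=6,fy=6,interpolation=2)
B=cv2.resize(a[190:260,395:490],None,fx=5.5,fy=5.5,interpolation=2)
H=np.zeros((600,1070,3),np.uint8);H[:600,:540]=A;H[:B.shape[0],540:540+B.shape[1]]=B[:,:530]
cv2.imwrite("pics/d.png",cv2.resize(H,(800,449)))
E
```

```text
captop [263.9 253.9] [0.5121 0.0246 0.164 ]
face [266.2 255.3] [0.512  0.0257 0.092 ]
pin [243.2 253. ] [0.5172 0.0859 0.114 ]
hubtop [169.1 270.5] [0.4705 0.2919 0.092 ]
flange [174.1 271.2] [0.4693 0.2919 0.046 ]
hole [173.  249.4] [0.5316 0.2964 0.046 ]
captop [0.51814248 0.02126307 0.164     ]
```

View pics/d.png

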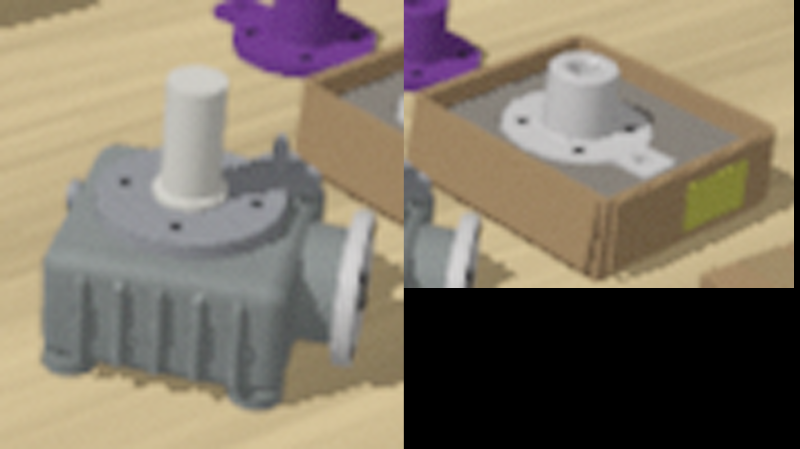

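The two cameras agree within a few mm: the shaft is at (0.513, 0.025), the lug points at about 85°, the cover is at (0.470, 0.292) with its lug at about 4°, and the near tray is at (0.55, -0.265). I'm moving above the cap.

Call:
{"method": "servo_tool", "body": {"targets": [{"dx":26.8,"dy":-60.4,"dz":0,"spin":-1.29,"grip":100},{"dx":26.8,"dy":-60.4,"dz":0,"spin":-1.29,"grip":100},{"dx":26.8,"dy":-60.4,"dz":0,"spin":-1.29,"grip":100},{"dx":26.8,"dy":-60.4,"dz":0,"spin":-1.29,"grip":100},{"dx":26.8,"dy":-60.4,"dz":0,"spin":-1.29,"grip":100},{"dx":26.8,"dy":-60.4,"dz":0,"spin":-1.29,"grip":100},{"dx":26.8,"dy":-60.4,"dz":0,"spin":-1.29,"grip":100},{"dx":26.8,"dy":-60.4,"dz":0,"spin":-1.29,"grip":100},{"dx":26.8,"dy":-60.4,"dz":0,"spin":-1.29,"grip":100},{"dx":26.8,"dy":-60.4,"dz":0,"spin":-1.29,"grip":100}], "squeeze": 15}}

```text
time_s: 1.58
tcp_pos: [0.4145, 0.2461, 0.2271]
eef_rot: [-180.0, 0.1, -93.2]
contact_force: [0.3, 0.4, 0.2]
gripper_width: 0.0873
```

Call:
{"method": "servo_tool", "body": {"targets": [{"dx":9.8,"dy":-22.1,"dz":0,"spin":-0.03,"grip":100},{"dx":9.8,"dy":-22.1,"dz":0,"spin":-0.03,"grip":100},{"dx":9.8,"dy":-22.1,"dz":0,"spin":-0.03,"grip":100},{"dx":9.8,"dy":-22.1,"dz":0,"spin":-0.03,"grip":100},{"dx":9.8,"dy":-22.1,"dz":0,"spin":-0.03,"grip":100},{"dx":9.8,"dy":-22.1,"dz":0,"spin":-0.03,"grip":100},{"dx":9.8,"dy":-22.1,"dz":-2,"spin":-0.03,"grip":100},{"dx":9.8,"dy":-22.1,"dz":-2,"spin":-0.03,"grip":100},{"dx":9.8,"dy":-22.1,"dz":-2,"spin":-0.03,"grip":100},{"dx":9.8,"dy":-22.1,"dz":-2,"spin":-0.03,"grip":100}]}}

```text
time_s: 2.42
tcp_pos: [0.5122, 0.0275, 0.2072]
eef_rot: [-180.0, -0.0, -94.6]
contact_force: [-0.9, 0.4, 1.2]
gripper_width: 0.0877
```

```bash
python3 - <<'E'
from h import *
s=r.get_state();print(np.round(s["joints"],1),s["tcp_pos"],s["time_s"])
a=r.capture("scene");b=r.capture("top")
A=cv2.resize(a[130:255,320:430],None,fx=3.5,fy=3.5,interpolation=2)
B=cv2.resize(b[195:320,210:320],None,fx=3.5,fy=3.5,interpolation=2)
cv2.imwrite("pics/e.png",np.hstack([A,B]))
print(proj("scene",[s["tcp_pos"]]),proj("top",[s["tcp_pos"]]))
E
```

```text
[ 25.    6.  -21.2   0.  -62.8 -29.6] [0.51222033 0.02749743 0.20717505] 2.4167
[[374.63891204 195.58844736]] [[261.01494357 252.9675432 ]]
```

View pics/e.png

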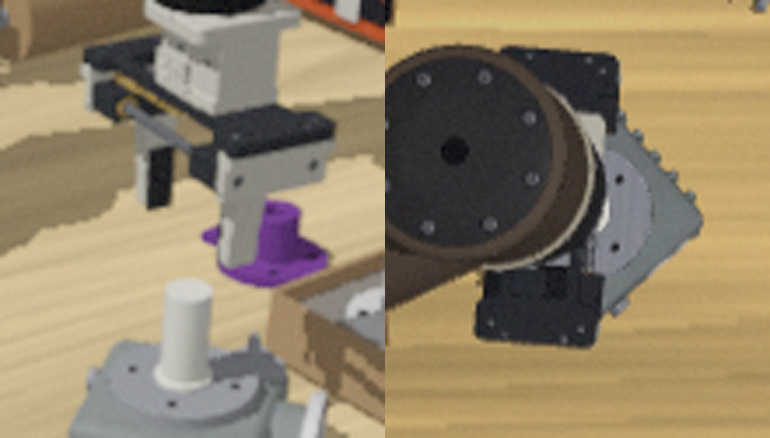

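The open jaws straddle the cap in the scene view: tip midpoint about column 375, cap axis about column 374. I'm descending with a small y correction, then gripping.

Call:
{"method": "servo_tool", "body": {"targets": [{"dx":0.1,"dy":-0.2,"dz":-2.5,"spin":0,"grip":100},{"dx":0.1,"dy":-0.2,"dz":-5,"spin":0,"grip":100},{"dx":0.1,"dy":-0.2,"dz":-7,"spin":0,"grip":100},{"dx":0.1,"dy":-0.2,"dz":-7.8,"spin":0,"grip":60},{"dx":0.1,"dy":-0.2,"dz":-7.8,"spin":0,"grip":38},{"dx":0.1,"dy":-0.2,"dz":-7.8,"spin":0,"grip":30},{"dx":0.1,"dy":-0.2,"dz":-7.8,"spin":0,"grip":30},{"dx":0.1,"dy":-0.2,"dz":-7.8,"spin":0,"grip":30},{"dx":0.1,"dy":-0.2,"dz":-7.8,"spin":0,"grip":30},{"dx":0.1,"dy":-0.2,"dz":-7.8,"spin":0,"grip":30}]}}

```text
time_s: 3.35
tcp_pos: [0.5136, 0.0251, 0.1293]
eef_rot: [-179.9, 0.0, -94.6]
contact_force: [0.2, -0.2, 0.1]
gripper_width: 0.0465
```

Call:
{"method": "servo_tool", "body": {"targets": [{"dx":0,"dy":0,"dz":0,"spin":0,"grip":20},{"dx":0,"dy":0,"dz":0,"spin":0,"grip":20},{"dx":0,"dy":0,"dz":0,"spin":0,"grip":20},{"dx":0,"dy":0,"dz":0,"spin":0,"grip":20},{"dx":0,"dy":0,"dz":0,"spin":0,"grip":20},{"dx":0,"dy":0,"dz":0,"spin":0,"grip":20},{"dx":0,"dy":0,"dz":0,"spin":0,"grip":20},{"dx":0,"dy":0,"dz":0,"spin":0,"grip":20},{"dx":0,"dy":0,"dz":0.3,"spin":0,"grip":20},{"dx":0,"dy":0,"dz":0.6,"spin":0,"grip":20}]}}

```text
time_s: 4.18
tcp_pos: [0.5128, 0.0249, 0.1343]
eef_rot: [179.9, -0.0, -94.7]
contact_force: [0.2, 0.5, 0.2]
gripper_width: 0.0342
```

Call:
{"method": "servo_tool", "body": {"targets": [{"dx":0,"dy":0,"dz":2,"spin":0,"grip":20},{"dx":0,"dy":0,"dz":4,"spin":0,"grip":20},{"dx":0,"dy":0,"dz":6,"spin":0,"grip":20},{"dx":0,"dy":0,"dz":8,"spin":0,"grip":20},{"dx":0.2,"dy":-3,"dz":9,"spin":-0.12,"grip":20},{"dx":0.4,"dy":-7,"dz":9,"spin":-0.24,"grip":20},{"dx":0.8,"dy":-11,"dz":9,"spin":-0.36,"grip":20},{"dx":1.2,"dy":-15,"dz":9,"spin":-0.48,"grip":20},{"dx":1.6,"dy":-19,"dz":8,"spin":-0.6,"grip":20},{"dx":2,"dy":-23,"dz":7,"spin":-0.72,"grip":20}]}}

```text
time_s: 5.02
tcp_pos: [0.5334, -0.2068, 0.205]
eef_rot: [-179.9, 0.1, -136.2]
contact_force: [1.0, 1.1, -0.6]
gripper_width: 0.0342
```

Call:
{"method": "servo_tool", "body": {"targets": [{"dx":0.5,"dy":-3,"dz":-1,"spin":-0.12,"grip":20},{"dx":0.5,"dy":-5.8,"dz":-4,"spin":-0.24,"grip":20},{"dx":0.5,"dy":-5.8,"dz":-7.5,"spin":-0.36,"grip":20},{"dx":0.5,"dy":-5.8,"dz":-11,"spin":-0.48,"grip":20},{"dx":0.5,"dy":-5.8,"dz":-14,"spin":-0.6,"grip":20},{"dx":0.5,"dy":-5.8,"dz":-15.5,"spin":-0.68,"grip":20},{"dx":0.5,"dy":-5.8,"dz":-16.2,"spin":-0.68,"grip":20},{"dx":0.5,"dy":-5.8,"dz":-16.2,"spin":-0.68,"grip":20},{"dx":0.5,"dy":-5.8,"dz":-16.2,"spin":-0.68,"grip":20},{"dx":0.5,"dy":-5.8,"dz":-16.2,"spin":-0.68,"grip":20}]}}

```text
time_s: 5.85
tcp_pos: [0.539, -0.263, 0.0434]
eef_rot: [-180.0, 0.1, -174.7]
contact_force: [1.1, 0.3, -0.1]
gripper_width: 0.0342
```

Call:
{"method": "servo_tool", "body": {"targets": [{"dx":0,"dy":0,"dz":-0.2,"spin":0,"grip":20},{"dx":0,"dy":0,"dz":-0.2,"spin":0,"grip":20},{"dx":0,"dy":0,"dz":-0.2,"spin":0,"grip":45},{"dx":0,"dy":0,"dz":-0.2,"spin":0,"grip":60},{"dx":0,"dy":0,"dz":-0.2,"spin":0,"grip":75},{"dx":0,"dy":0,"dz":-0.2,"spin":0,"grip":75},{"dx":0,"dy":0,"dz":-0.2,"spin":0,"grip":75},{"dx":0,"dy":0,"dz":-0.2,"spin":0,"grip":75},{"dx":0,"dy":0,"dz":1.5,"spin":0,"grip":75},{"dx":0,"dy":0,"dz":4,"spin":0,"grip":75}]}}

```text
time_s: 6.68
tcp_pos: [0.5363, -0.2626, 0.0806]
eef_rot: [179.9, -0.3, -174.9]
contact_force: [0.5, 0.2, 0.3]
gripper_width: 0.0654
```

Call:
{"method": "servo_tool", "body": {"targets": [{"dx":0,"dy":0,"dz":4,"spin":0,"grip":100},{"dx":0,"dy":0,"dz":8,"spin":0,"grip":100},{"dx":0,"dy":0,"dz":12,"spin":0,"grip":100},{"dx":-0.5,"dy":4,"dz":14,"spin":0,"grip":100},{"dx":-1,"dy":8,"dz":14,"spin":0,"grip":100},{"dx":-1.5,"dy":12,"dz":14,"spin":0,"grip":100},{"dx":-2,"dy":16,"dz":14,"spin":0,"grip":100},{"dx":-3,"dy":20,"dz":14,"spin":0,"grip":100},{"dx":-4,"dy":24,"dz":14,"spin":0,"grip":100},{"dx":-5,"dy":28,"dz":14,"spin":0,"grip":100}]}}

```text
time_s: 7.52
tcp_pos: [0.4873, 0.0186, 0.2227]
eef_rot: [180.0, 0.0, -174.9]
contact_force: [0.9, 0.4, 0.1]
gripper_width: 0.0873
```

Call:
{"method": "servo_tool", "body": {"targets": [{"dx":-0.5,"dy":4,"dz":0,"spin":0,"grip":100},{"dx":-1,"dy":8,"dz":0,"spin":0,"grip":100},{"dx":-1.4,"dy":12,"dz":0,"spin":0,"grip":100},{"dx":-1.6,"dy":16,"dz":0,"spin":0,"grip":100},{"dx":-1.8,"dy":20,"dz":0,"spin":0,"grip":100},{"dx":-2,"dy":23,"dz":0,"spin":0,"grip":100},{"dx":-2,"dy":25,"dz":0,"spin":0,"grip":100},{"dx":-2,"dy":27,"dz":-2,"spin":0,"grip":100},{"dx":-2,"dy":27.5,"dz":-4,"spin":0,"grip":100},{"dx":-2,"dy":27.5,"dz":-4,"spin":0,"grip":100}]}}

```text
time_s: 8.35
tcp_pos: [0.4663, 0.292, 0.1787]
eef_rot: [-179.8, -0.3, -174.8]
contact_force: [-1.1, -0.3, -0.5]
gripper_width: 0.0876
```

```bash
python3 - <<'E'
from h import *
s=r.get_state();print(np.round(s["joints"],1),np.round(s["tcp_pos"],4),s["eef_rot"],s["time_s"])
a=r.capture("scene");b=r.capture("top")
A=cv2.resize(a[130:255,370:480],None,fx=3.6,fy=3.6,interpolation=2)
A2=cv2.resize(a[205:305,335:420],None,fx=4.5,fy=4.5,interpolation=2)
B=cv2.resize(b[205:305,225:300],None,fx=4.5,fy=4.5,interpolation=2)
T=b[205:280,335:410]
H=np.zeros((450,1120,3),np.uint8);H[:,:396]=A;H[:,396:396+A2.shape[1]]=A2;H[:,780:1117]=B[:,:337]
cv2.imwrite("pics/f.png",cv2.resize(H[:,:1120],(800,321)));cv2.imwrite("pics/full_top.png",b);cv2.imwrite("pics/full_scene.png",a)
print(proj("scene",[s["tcp_pos"]]),proj("top",[s["tcp_pos"]]))
for cam in("top","scene"):
  for d in r.cut_out("cap_center",cam)[:3]:
    e=d["extent"];print(cam,d["p"],e,ray(cam,(e[0]+e[2])/2,(e[1]+e[3])/2,.04))
E
```

```text
[ 5.240e+01  1.120e+01 -1.880e+01 -1.000e-01 -6.030e+01 -1.372e+02] [0.4663 0.292  0.1787] [-179.81154588   -0.27860959 -174.79475544] 8.35
[[441.12940891 176.70357044]] [[158.55713097 271.63818844]]
top 0.68 [229.2, 223.8, 300.7, 287.6] [0.51335844 0.03429986 0.04      ]
top 0.61 [360.3, 242.3, 377.2, 256.0] [ 0.53187541 -0.26567983  0.04      ]
scene 0.6 [266.0, 279.1, 287.2, 312.4] [ 0.54335281 -0.26138045  0.04      ]
```

View pics/f.png

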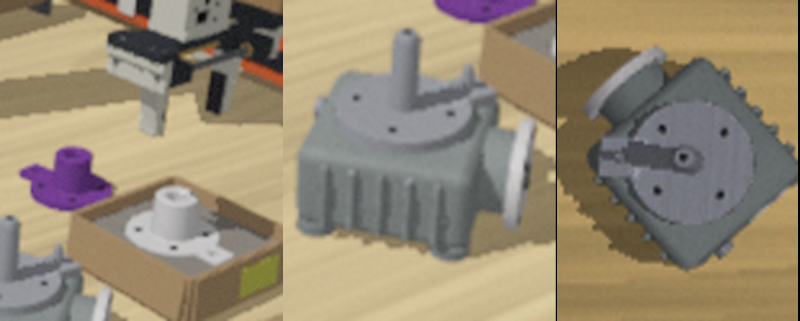

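The cap stands in the tray at about (0.536, -0.263), and the bare shaft and pin are visible. I'll refine the shaft and cover positions by edge fitting in both cameras.

```bash
cat > fit.py <<'E'
from h import *
from scipy.optimize import minimize
t=np.linspace(0,2*np.pi,180,endpoint=False)
def circ(rad,z,cx=0): return np.c_[cx+rad*np.cos(t),rad*np.sin(t),np.full(180,z)]
def lug(w,R0,R1,z):
    s=np.linspace(0,1,30);x=R0+(R1-R0)*s
    return np.r_[np.c_[x,0*x+w/2,0*x+z],np.c_[x,0*x-w/2,0*x+z],np.c_[0*s+R1,(s-.5)*w,0*s+z]]
def fit(img,cam,C,p0,sig):
    g=cv2.GaussianBlur(cv2.cvtColor(img,cv2.COLOR_BGR2GRAY).astype(np.float32),(0,0),sig)
    G=np.hypot(cv2.Sobel(g,5,1,0),cv2.Sobel(g,5,0,1))
    def f(q):
        x,y,a=q[0]*.001,q[1]*.001,np.radians(q[2]);R=np.array([[np.cos(a),-np.sin(a)],[np.sin(a),np.cos(a)]])
        s=0
        for P in C:
            W=P.copy();W[:,:2]=P[:,:2]@R.T+[x,y];u=proj(cam,W).astype(np.float32)
            s+=cv2.remap(G,u[:,:1],u[:,1:],1).mean()
        return -s
    best=min((minimize(f,[p0[0]+i,p0[1]+j,p0[2]+k],method="Nelder-Mead",options=dict(initial_simplex=np.array([p0[:3]]*4)+[i,j,k]+np.vstack([[0,0,0],2*np.eye(3)]))) for i in(-3,3) for j in(-3,3) for k in (-2,2)),key=lambda m:m.fun)
    return np.round(best.x,2),round(-best.fun)
E
python3 - <<'E'
from fit import *
I=lambda n:cv2.imread(f"pics/{n}.png")
U=[circ(.054,.092),lug(.034,.055,.078,.092)]
V=[circ(.052,.046),lug(.032,.053,.077,.046),circ(.024,.092),circ(.012,.092)]
for sg in(.7,1.2):
  for c,n,m in(("top","full_top","b"),("scene","full_scene","a")):
    print(c,"unit",fit(I(n),c,U,[513,25,85],sg),"shaft+face",fit(I(n),c,U+[circ(.0075,.158)],[513,25,85],sg),"cover",fit(I(m),c,V,[470,292,4],sg))
E
```

```text
Traceback (most recent call last):
  File "fit.py", line 18, in fit
    best=min((minimize(f,[p0[0]+i,p0[1]+j,p0[2]+k],method="Nelder-Mead",options=dict(initial_simplex=np.array([p0[:3]]*4)+[i,j,k]+np.vstack([[0,0,0],2*np.eye(3)]))) for i in(-3,3) for j in(-3,3) for k in (-2,2)),key=lambda m:m.fun)
  File "fit.py", line 18, in <genexpr>
    best=min((minimize(f,[p0[0]+i,p0[1]+j,p0[2]+k],method="Nelder-Mead",options=dict(initial_simplex=np.array([p0[:3]]*4)+[i,j,k]+np.vstack([[0,0,0],2*np.eye(3)]))) for i in(-3,3) for j in(-3,3) for k in (-2,2)),key=lambda m:m.fun)
              ~~~~~~~~^^^^^^^^^^^^^^^^^^^^^^^^^^^^^^^^^^^^^^^^^^^^^^^^^^^^^^^^^^^^^^^^^^^^^^^^^^^^^^^^^^^^^^^^^^^^^^^^^^^^^^^^^^^^^^^^^^^^^^^^^^^^^^^^^^^^^^^^^^^^^^
  File "fit.py", line 15, in f
    W=P.copy();W[:,:2]=P[:,:2]@R.T+[x,y];u=proj(cam,W).astype(np.float32)
                                           ~~~~^^^^^^^
  File "h.py", line 8, in proj
    c=r.get_calibration(n);K=np.array(c["K"]);E=np.array(c["extrinsics"])
ValueError: time passes only in moves, steps and waits
```

```bash
python3 - <<'E'
s=open('h.py').read().replace("def ray","import functools\n@functools.cache\ndef cal(n): return r.get_calibration(n)\ndef ray").replace("c=r.get_calibration(n)","c=cal(n)")
open('h.py','w').write(s)
E
python3 - <<'E'
from fit import *
I=lambda n:cv2.imread(f"pics/{n}.png")
U=[circ(.054,.092),lug(.034,.055,.078,.092)]
V=[circ(.052,.046),lug(.032,.053,.077,.046),circ(.024,.092),circ(.012,.092)]
for sg in(.7,1.2):
  for c,n,m in(("top","full_top","b"),("scene","full_scene","a")):
    print(c,"unit",fit(I(n),c,U,[513,25,85],sg),"shaft+face",fit(I(n),c,U+[circ(.0075,.158)],[513,25,85],sg),"cover",fit(I(m),c,V,[470,292,4],sg))
E
```

```text
top unit (array([513.13,  24.91,  85.88]), 179) shaft+face (array([508.65,  27.46,  81.94]), 240) cover (array([470.16, 291.79,   5.26]), 725)
scene unit (array([516.62,  22.85,  85.39]), 169) shaft+face (array([516.31,  24.04,  85.46]), 288) cover (array([474.74, 288.75,   4.64]), 509)
top unit (array([513.2 ,  24.83,  85.87]), 125) shaft+face (array([515.59,  26.04,  87.88]), 160) cover (array([470.21, 291.64,   5.45]), 521)
scene unit (array([515.8 ,  20.95,  83.44]), 127) shaft+face (array([515.53,  24.14,  83.94]), 216) cover (array([475.02, 288.49,   4.65]), 370)
```

Call:
{"method": "servo_tool", "body": {"targets": [{"dx":0.4,"dy":0,"dz":-3,"spin":0,"grip":90},{"dx":0.4,"dy":0,"dz":-6,"spin":0,"grip":90},{"dx":0.4,"dy":0,"dz":-9,"spin":0,"grip":80},{"dx":0.4,"dy":0,"dz":-11.5,"spin":0,"grip":80},{"dx":0.4,"dy":0,"dz":-12.7,"spin":0,"grip":75},{"dx":0.4,"dy":0,"dz":-12.7,"spin":0,"grip":62},{"dx":0.4,"dy":0,"dz":-12.7,"spin":0,"grip":58},{"dx":0.4,"dy":0,"dz":-12.7,"spin":0,"grip":40},{"dx":0.4,"dy":0,"dz":-12.7,"spin":0,"grip":40},{"dx":0.4,"dy":0,"dz":-12.7,"spin":0,"grip":40}], "squeeze": 40}}

```text
time_s: 9.38
tcp_pos: [0.4733, 0.2929, 0.0575]
eef_rot: [179.9, 0.2, -174.8]
contact_force: [0.9, -1.0, 6.0]
gripper_width: 0.0478
```

Call:
{"method": "servo_tool", "body": {"targets": [{"dx":0,"dy":0,"dz":0,"spin":0,"grip":40},{"dx":0,"dy":0,"dz":0,"spin":0,"grip":40},{"dx":0,"dy":0,"dz":0,"spin":0,"grip":40},{"dx":0,"dy":0,"dz":0,"spin":0,"grip":40},{"dx":0,"dy":0,"dz":0,"spin":0,"grip":40},{"dx":0,"dy":0,"dz":0,"spin":0,"grip":40},{"dx":0,"dy":0,"dz":0.3,"spin":0,"grip":40},{"dx":0,"dy":0,"dz":0.6,"spin":0,"grip":40},{"dx":0,"dy":0,"dz":0.9,"spin":0,"grip":40},{"dx":0,"dy":0,"dz":1.2,"spin":0,"grip":40}]}}

```text
time_s: 10.22
tcp_pos: [0.472, 0.2919, 0.0677]
eef_rot: [-180.0, -0.0, -174.9]
contact_force: [-0.1, 0.3, -5.6]
gripper_width: 0.0478
```

Call:
{"method": "servo_tool", "body": {"targets": [{"dx":0,"dy":0,"dz":1,"spin":0,"grip":40},{"dx":0,"dy":0,"dz":2.2,"spin":0,"grip":40},{"dx":0,"dy":0,"dz":4,"spin":0,"grip":40},{"dx":0,"dy":0,"dz":6,"spin":0,"grip":40},{"dx":0,"dy":0,"dz":8,"spin":0,"grip":40},{"dx":0,"dy":0,"dz":10,"spin":0,"grip":40},{"dx":0,"dy":0,"dz":12,"spin":0,"grip":40},{"dx":0,"dy":0,"dz":13,"spin":0,"grip":40},{"dx":0,"dy":0,"dz":13.5,"spin":0,"grip":40},{"dx":0,"dy":0,"dz":13.5,"spin":0,"grip":40}]}}

```text
time_s: 11.05
tcp_pos: [0.4721, 0.292, 0.2034]
eef_rot: [179.9, 0.0, -174.9]
contact_force: [0.4, -0.6, -4.8]
gripper_width: 0.0479
```

```bash
python3 - <<'E'
from fit import *
s=r.get_state();p=np.array(s["tcp_pos"]);print(np.round(p,4),s["eef_rot"],s["contact_force"],s["moment"],s["gripper_width"])
a=r.capture("scene");cv2.imwrite("pics/lift.png",a)
for zb in(p[2]-.0218,p[2]-.0198,p[2]-.0178,p[2]-.0158,p[2]-.0138):
  V=[circ(.052,zb+.010),lug(.032,.053,.077,zb+.010),circ(.052,zb)]
  print(round(zb,4),fit(a,"scene",V,[p[0]*1e3,p[1]*1e3,5],1))
u,v=proj("scene",[p])[0].astype(int);print(u,v)
cv2.imwrite("pics/g.png",cv2.resize(a[v-75:v+55,u-80:u+80],None,fx=4,fy=4,interpolation=2))
E
```

```text
[0.4721 0.292  0.2034] [ 1.79947494e+02  2.79664759e-02 -1.74863233e+02] [ 0.39798436 -0.59137808 -4.82157212] [ 0.06816667 -0.16714147 -0.07004048] 0.04785353130263777
0.1816 (array([470.17, 307.68,   6.02]), 192)
0.1836 (array([473.25, 304.33,   5.75]), 192)
0.1856 (array([476.28, 301.14,   5.39]), 192)
0.1876 (array([489.92, 302.08, -33.41]), 197)
0.1896 (array([482.53, 294.58,   5.17]), 192)
443 169
```

View pics/g.png

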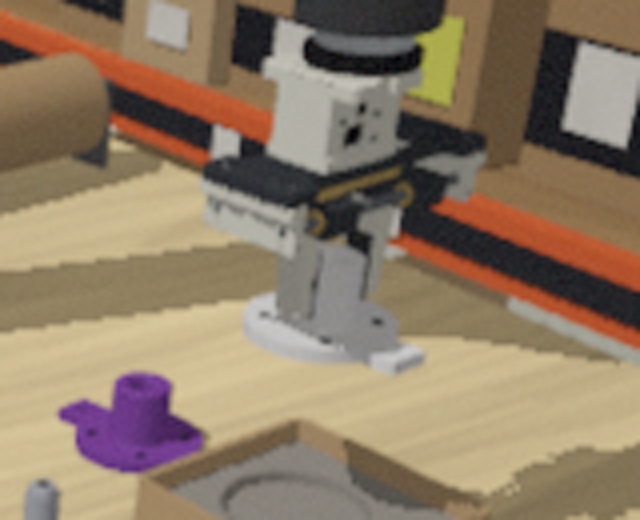

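The cover is lifted, held level and clear of the pocket. The fit was ambiguous, so I'm checking it with an overlay.

```bash
python3 - <<'E'
from fit import *
a=cv2.imread("pics/lift.png");u0,v0,k=410,150,9
im=cv2.resize(a[v0:v0+50,u0:u0+70],None,fx=k,fy=k,interpolation=2)
def draw(x,y,th,zb,col):
    A=np.radians(th);R=np.array([[np.cos(A),-np.sin(A)],[np.sin(A),np.cos(A)]])
    for P in(circ(.052,.01),lug(.032,.053,.077,.01),circ(.052,0),circ(.024,.056)):
        W=P.copy();W[:,:2]=P[:,:2]@R.T+[x,y];W[:,2]+=zb
        for q in proj("scene",W): cv2.circle(im,tuple(int(t) for t in (q-[u0,v0]+.5)*k),1,col,-1)
draw(.4755,.2895,5,.1837,(0,255,0))
for s in(-1,1):
    for w in (-.0095,.0095):
        q=proj("scene",[[.4755+w,.2895+s*.024,.2034]])[0];cv2.circle(im,tuple(int(t) for t in (q-[u0,v0]+.5)*k),4,(0,0,255),-1)
cv2.imwrite("pics/h.png",im)
E
```

```text
(no output)
```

View pics/h.png

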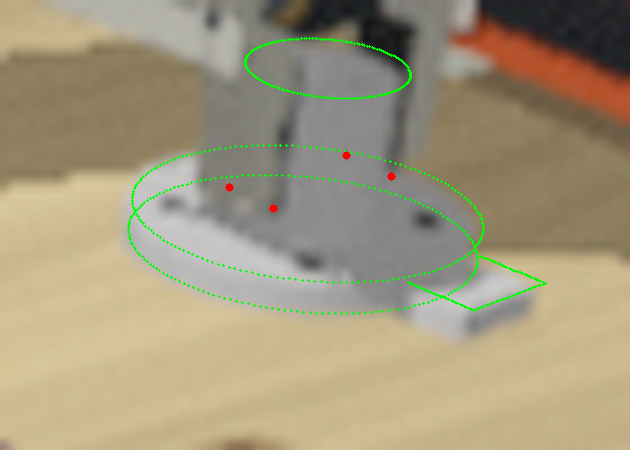

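The overlay, with a guessed camera bias, is off by 1–1.5 px. That suggests the cover hangs about 2° lug-down and sits about 2 mm to −x of the TCP. I'm carrying it over the unit with a firmer grip and allowing for that offset.

Call:
{"method": "servo_tool", "body": {"targets": [{"dx":0,"dy":-0.5,"dz":0.3,"spin":0.04,"grip":40},{"dx":0,"dy":-1.5,"dz":0.8,"spin":0.12,"grip":40},{"dx":0.4,"dy":-3,"dz":1.2,"spin":0.22,"grip":40},{"dx":0.8,"dy":-5,"dz":1.5,"spin":0.32,"grip":40},{"dx":1.2,"dy":-7.5,"dz":1.5,"spin":0.42,"grip":40},{"dx":1.6,"dy":-10,"dz":1.5,"spin":0.52,"grip":40},{"dx":2,"dy":-12.5,"dz":1.5,"spin":0.62,"grip":40},{"dx":2.4,"dy":-15,"dz":1.5,"spin":0.72,"grip":40},{"dx":2.8,"dy":-17.5,"dz":1.5,"spin":0.82,"grip":40},{"dx":3.2,"dy":-20,"dz":1.5,"spin":0.92,"grip":40}], "squeeze": 55}}

```text
time_s: 11.93
tcp_pos: [0.5032, 0.0904, 0.2158]
eef_rot: [179.9, -0.1, -121.9]
contact_force: [0.6, -0.2, -5.3]
gripper_width: 0.0479
```

Call:
{"method": "servo_tool", "body": {"targets": [{"dx":0.3,"dy":-2,"dz":0,"spin":0.1,"grip":40},{"dx":0.6,"dy":-4,"dz":0,"spin":0.2,"grip":40},{"dx":0.8,"dy":-5.3,"dz":0,"spin":0.3,"grip":40},{"dx":0.9,"dy":-6.1,"dz":0,"spin":0.38,"grip":40},{"dx":0.9,"dy":-6.45,"dz":0,"spin":0.45,"grip":40},{"dx":0.9,"dy":-6.45,"dz":0,"spin":0.487,"grip":40},{"dx":0.9,"dy":-6.45,"dz":-0.5,"spin":0.487,"grip":40},{"dx":0.9,"dy":-6.45,"dz":-1,"spin":0.487,"grip":40},{"dx":0.9,"dy":-6.45,"dz":-1.3,"spin":0.487,"grip":40},{"dx":0.9,"dy":-6.45,"dz":-1.3,"spin":0.487,"grip":40}]}}

```text
time_s: 12.77
tcp_pos: [0.5123, 0.0274, 0.2029]
eef_rot: [179.8, -0.1, -94.3]
contact_force: [-0.5, -0.6, -5.7]
gripper_width: 0.0473
```

```bash
python3 - <<'E'
from fit import *
s=r.get_state();p=np.array(s["tcp_pos"]);print(np.round(p,4),s["eef_rot"],s["contact_force"],s["moment"],s["gripper_width"])
a=r.capture("scene");b=r.capture("top");cv2.imwrite("pics/over.png",a);cv2.imwrite("pics/overt.png",b)
A=cv2.resize(a[165:255,325:425],None,fx=6,fy=6,interpolation=2)
def dr(P,cam,o,k,im,col=(0,0,255)):
  for q in proj(cam,P): cv2.circle(im,tuple(int(t) for t in (q-o+.5)*k),1,col,-1)
x,y,z=p
zb=z-.0197
th=np.radians(85.6);R=np.array([[np.cos(th),-np.sin(th)],[np.sin(th),np.cos(th)]])
for P in (circ(.052,.01),lug(.032,.053,.077,.01),circ(.052,0)):
  W=P.copy();W[:,:2]=P[:,:2]@R.T+[.5131+.0035,.0249-.0025];W[:,2]+=zb
  dr(W,"scene",np.array([325,165]),6,A,(0,255,0))
cv2.imwrite("pics/i.png",A)
E
```

```text
[0.5123 0.0274 0.2029] [ 1.79845464e+02 -5.68474761e-02 -9.42918850e+01] [-0.54901578 -0.58806159 -5.69937341] [ 0.03399693 -0.02593586 -0.0055432 ] 0.04729671462115935
```

View pics/i.png

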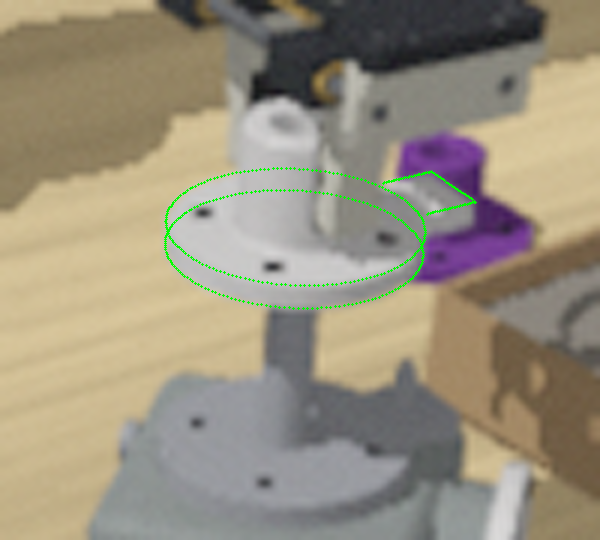

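The projected on-axis cover pose matches the held cover within about 0.5 px, with the lug slightly low. I'm lowering in steps and watching the force.

Call:
{"method": "servo_tool", "body": {"targets": [{"dx":0.06,"dy":0,"dz":-0.6,"spin":0,"grip":40},{"dx":0.06,"dy":0,"dz":-1.2,"spin":0,"grip":40},{"dx":0.06,"dy":0,"dz":-1.8,"spin":0,"grip":40},{"dx":0.06,"dy":0,"dz":-2.2,"spin":0,"grip":40},{"dx":0.06,"dy":0,"dz":-2.5,"spin":0,"grip":40},{"dx":0.06,"dy":0,"dz":-2.7,"spin":0,"grip":40},{"dx":0.06,"dy":0,"dz":-2.9,"spin":0,"grip":40},{"dx":0.06,"dy":0,"dz":-3.1,"spin":0,"grip":40},{"dx":0.06,"dy":0,"dz":-3.3,"spin":0,"grip":40},{"dx":0.06,"dy":0,"dz":-3.3,"spin":0,"grip":40}]}}

```text
time_s: 13.7
tcp_pos: [0.5136, 0.0275, 0.1712]
eef_rot: [180.0, -0.0, -94.2]
contact_force: [0.4, 0.1, -5.1]
gripper_width: 0.0475
```

Call:
{"method": "servo_tool", "body": {"targets": [{"dx":0,"dy":0,"dz":-0.2,"spin":0,"grip":40},{"dx":0,"dy":0,"dz":-0.4,"spin":0,"grip":40},{"dx":0,"dy":0,"dz":-0.6,"spin":0,"grip":40},{"dx":0,"dy":0,"dz":-0.8,"spin":0,"grip":40},{"dx":0,"dy":0,"dz":-1.1,"spin":0,"grip":40},{"dx":0,"dy":0,"dz":-1.4,"spin":0,"grip":40},{"dx":0,"dy":0,"dz":-1.7,"spin":0,"grip":40},{"dx":0,"dy":0,"dz":-2,"spin":0,"grip":40},{"dx":0,"dy":0,"dz":-2.3,"spin":0,"grip":40},{"dx":0,"dy":0,"dz":-2.3,"spin":0,"grip":40}]}}

```text
time_s: 14.53
tcp_pos: [0.5134, 0.0274, 0.1478]
eef_rot: [179.9, -0.0, -94.2]
contact_force: [0.2, -0.7, -5.1]
gripper_width: 0.0475
```

Call:
{"method": "servo_tool", "body": {"targets": [{"dx":0,"dy":0,"dz":-0.3,"spin":0,"grip":40},{"dx":0,"dy":0,"dz":-0.6,"spin":0,"grip":40},{"dx":0,"dy":0,"dz":-0.9,"spin":0,"grip":40},{"dx":0,"dy":0,"dz":-1.1,"spin":0,"grip":40},{"dx":0,"dy":0,"dz":-1.3,"spin":0,"grip":40},{"dx":0,"dy":0,"dz":-1.5,"spin":0,"grip":40},{"dx":0,"dy":0,"dz":-1.6,"spin":0,"grip":40},{"dx":0,"dy":0,"dz":-1.7,"spin":0,"grip":40},{"dx":0,"dy":0,"dz":-1.8,"spin":0,"grip":40},{"dx":0,"dy":0,"dz":-1.8,"spin":0,"grip":40}]}}

```text
time_s: 15.37
tcp_pos: [0.5138, 0.0275, 0.1304]
eef_rot: [180.0, -0.0, -94.2]
contact_force: [0.2, 0.1, -5.0]
gripper_width: 0.0476
```

Call:
{"method": "servo_tool", "body": {"targets": [{"dx":0,"dy":0,"dz":-0.1,"spin":0,"grip":40},{"dx":0,"dy":0,"dz":-0.2,"spin":0,"grip":40},{"dx":0,"dy":0,"dz":-0.3,"spin":0,"grip":40},{"dx":0,"dy":0,"dz":-0.4,"spin":0,"grip":40},{"dx":0,"dy":0,"dz":-0.5,"spin":0,"grip":40},{"dx":0,"dy":0,"dz":-0.6,"spin":0,"grip":40},{"dx":0,"dy":0,"dz":-0.7,"spin":0,"grip":40},{"dx":0,"dy":0,"dz":-0.8,"spin":0,"grip":40},{"dx":0,"dy":0,"dz":-0.9,"spin":0,"grip":40},{"dx":0,"dy":0,"dz":-1.0,"spin":0,"grip":40}]}}

```text
time_s: 16.2
tcp_pos: [0.5138, 0.0275, 0.1205]
eef_rot: [180.0, -0.0, -94.2]
contact_force: [-0.7, 1.0, -4.4]
gripper_width: 0.0472
```

Still almost free. I'm continuing down to first contact.

Call:
{"method": "servo_tool", "body": {"targets": [{"dx":0,"dy":0,"dz":-0.1,"spin":0,"grip":40},{"dx":0,"dy":0,"dz":-0.2,"spin":0,"grip":40},{"dx":0,"dy":0,"dz":-0.3,"spin":0,"grip":40},{"dx":0,"dy":0,"dz":-0.4,"spin":0,"grip":40},{"dx":0,"dy":0,"dz":-0.5,"spin":0,"grip":40},{"dx":0,"dy":0,"dz":-0.6,"spin":0,"grip":40},{"dx":0,"dy":0,"dz":-0.65,"spin":0,"grip":40},{"dx":0,"dy":0,"dz":-0.7,"spin":0,"grip":40},{"dx":0,"dy":0,"dz":-0.7,"spin":0,"grip":40},{"dx":0,"dy":0,"dz":-0.7,"spin":0,"grip":40}]}}

```text
time_s: 17.03
tcp_pos: [0.5138, 0.0275, 0.1136]
eef_rot: [-180.0, -0.0, -94.2]
contact_force: [-0.6, -0.6, -4.1]
gripper_width: 0.0473
```

Call:
{"method": "servo_tool", "body": {"targets": [{"dx":0,"dy":0,"dz":-0.05,"spin":0,"grip":40},{"dx":0,"dy":0,"dz":-0.1,"spin":0,"grip":40},{"dx":0,"dy":0,"dz":-0.15,"spin":0,"grip":40},{"dx":0,"dy":0,"dz":-0.15,"spin":0,"grip":40},{"dx":0,"dy":0,"dz":-0.2,"spin":0,"grip":40},{"dx":0,"dy":0,"dz":-0.2,"spin":0,"grip":40},{"dx":0,"dy":0,"dz":-0.2,"spin":0,"grip":40},{"dx":0,"dy":0,"dz":-0.2,"spin":0,"grip":40},{"dx":0,"dy":0,"dz":-0.2,"spin":0,"grip":40},{"dx":0,"dy":0,"dz":-0.2,"spin":0,"grip":40}]}}

```text
time_s: 17.87
tcp_pos: [0.5139, 0.0274, 0.1134]
eef_rot: [-180.0, -0.0, -94.2]
contact_force: [-7.9, 0.2, 15.2]
gripper_width: 0.0479
```

Contact gave a 20 N rise with z stalled at 0.1134, so the cover is at or near the face. I'm relieving the side load and letting go gently.

Call:
{"method": "servo_tool", "body": {"targets": [{"dx":-0.03,"dy":0,"dz":0.05,"spin":0,"grip":40},{"dx":-0.03,"dy":0,"dz":0.05,"spin":0,"grip":40},{"dx":-0.03,"dy":0,"dz":0.05,"spin":0,"grip":40},{"dx":-0.03,"dy":0,"dz":0.05,"spin":0,"grip":40},{"dx":-0.03,"dy":0,"dz":0.05,"spin":0,"grip":40},{"dx":-0.03,"dy":0,"dz":0.05,"spin":0,"grip":57},{"dx":-0.03,"dy":0,"dz":0.05,"spin":0,"grip":58},{"dx":-0.03,"dy":0,"dz":0.05,"spin":0,"grip":60},{"dx":-0.03,"dy":0,"dz":0.05,"spin":0,"grip":62},{"dx":-0.03,"dy":0,"dz":0.05,"spin":0,"grip":64}], "squeeze": 5}}

```text
time_s: 18.7
tcp_pos: [0.5137, 0.0276, 0.112]
eef_rot: [-180.0, 0.0, -94.2]
contact_force: [-0.6, -0.4, -0.0]
gripper_width: 0.0552
```

```bash
python3 - <<'E'
from fit import *
s=r.get_state();p=np.array(s["tcp_pos"]);print(np.round(p,4),s["contact_force"],s["moment"],s["gripper_width"])
a=r.capture("scene");cv2.imwrite("pics/seat.png",a)
A=cv2.resize(a[175:265,325:425],None,fx=6,fy=6,interpolation=2)
th=np.radians(85.6);R=np.array([[np.cos(th),-np.sin(th)],[np.sin(th),np.cos(th)]])
for P in (circ(.052,.01),lug(.032,.053,.077,.01)):
  W=P.copy();W[:,:2]=P[:,:2]@R.T+[.5131+.0035,.0249-.0025];W[:,2]+=.092
  for q in proj("scene",W): cv2.circle(A,tuple(int(t) for t in (q-[325,175]+.5)*6),1,(0,255,0),-1)
cv2.imwrite("pics/j.png",A)
E
```

```text
[0.5137 0.0276 0.112 ] [-0.57729889 -0.41418787 -0.01205278] [ 0.07335926 -0.10157438 -0.01076324] 0.05523442328906041
```

View pics/j.png

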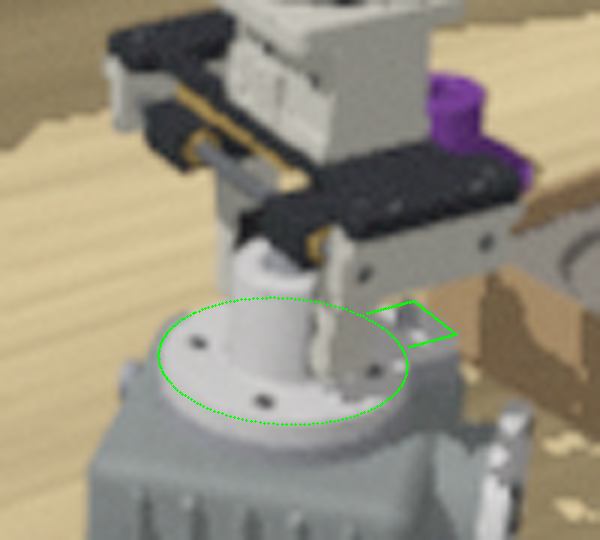

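Released, and the flange outline matches the predicted seated pose. I'm opening wider, lifting clear and backing off so I can check.

Call:
{"method": "servo_tool", "body": {"targets": [{"dx":0,"dy":0,"dz":0,"spin":0,"grip":75},{"dx":0,"dy":0,"dz":0,"spin":0,"grip":80},{"dx":0,"dy":0,"dz":0,"spin":0,"grip":80},{"dx":0,"dy":0,"dz":0,"spin":0,"grip":80},{"dx":0,"dy":0,"dz":1,"spin":0,"grip":80},{"dx":0,"dy":0,"dz":3,"spin":0,"grip":80},{"dx":0,"dy":0,"dz":6,"spin":0,"grip":80},{"dx":0,"dy":0,"dz":9,"spin":0,"grip":80},{"dx":0,"dy":0,"dz":12,"spin":0,"grip":80},{"dx":0,"dy":0,"dz":13,"spin":0,"grip":80}]}}

```text
time_s: 19.58
tcp_pos: [0.5154, 0.0277, 0.2477]
eef_rot: [-179.6, 0.1, -94.2]
contact_force: [1.4, 0.2, -0.1]
gripper_width: 0.0699
```

Call:
{"method": "servo_tool", "body": {"targets": [{"dx":-1,"dy":4,"dz":0,"spin":0,"grip":80},{"dx":-2,"dy":8,"dz":0,"spin":0,"grip":80},{"dx":-3,"dy":12,"dz":0,"spin":0,"grip":80},{"dx":-4,"dy":16,"dz":0,"spin":0,"grip":80},{"dx":-5,"dy":20,"dz":0,"spin":0,"grip":80},{"dx":-6,"dy":24,"dz":0,"spin":0,"grip":80},{"dx":-6,"dy":27,"dz":0,"spin":0,"grip":80},{"dx":-6,"dy":29,"dz":0,"spin":0,"grip":80},{"dx":-6,"dy":30,"dz":0,"spin":0,"grip":80},{"dx":-6,"dy":30,"dz":0,"spin":0,"grip":80}]}}

```text
time_s: 20.42
tcp_pos: [0.4535, 0.3289, 0.2418]
eef_rot: [180.0, -0.0, -94.2]
contact_force: [-0.5, -0.2, 0.4]
gripper_width: 0.07
```

```bash
python3 - <<'E'
from fit import *
s=r.get_state();print(np.round(s["tcp_pos"],3),s["contact_force"])
a=r.capture("scene");b=r.capture("top")
for zb in(.092,.097):
  V=[circ(.052,zb+.01),lug(.032,.053,.077,zb+.01),circ(.024,zb+.056)]
  print(zb,fit(b,"top",V,[513,25,85],.8),fit(a,"scene",V,[516,22,85],.8))
A=cv2.resize(a[190:290,335:425],None,fx=4.4,fy=4.4,interpolation=2);B=cv2.resize(b[205:305,220:310],None,fx=4.4,fy=4.4,interpolation=2)
cv2.imwrite("pics/k.png",np.hstack([A,B]))
for cam in("top","scene"):
  for d in r.cut_out("cap_center",cam)[:3]:
    e=d["extent"];print(cam,round(d["p"],2),np.round(e),ray(cam,(e[0]+e[2])/2,(e[1]+e[3])/2,.04))
E
```

```text
[0.454 0.329 0.242] [-0.48680952 -0.20826209  0.42935818]
0.092 (array([514.15,  25.13,  86.69]), 532) (array([517.42,  22.69,  83.3 ]), 256)
0.097 (array([513.9 ,  24.51,  86.73]), 531) (array([524.41,  16.99,  83.75]), 254)
top 0.46 [361. 241. 380. 258.] [ 0.52969249 -0.27059127  0.04      ]
scene 0.69 [264. 279. 287. 315.] [ 0.54572011 -0.26521488  0.04      ]
scene 0.61 [424. 300. 462. 330.] [0.79044926 0.01594299 0.04      ]
```

View pics/k.png

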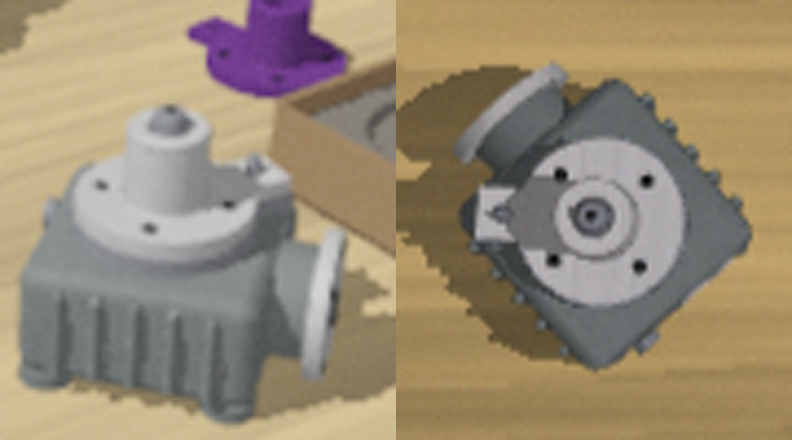

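The shaft and pin both stand through the cover. At z = 0.092 the fits in the two cameras agree with the unit's own position to about 1 mm; at 5 mm higher they disagree. The cap is upright in the tray, so I'm handing in.

```bash
python3 -c "
from plant import r
print(r.close_job(), r.get_state()['time_s'])"
```

```text
the job is handed in; nothing more can be done
the job is handed in; nothing more can be done
```

I put the transit cap upright in the nearer black tray, at about (0.54, -0.265). I then lifted the aluminium cover out of the carton, turned it about 80° and lowered it over the shaft and pin. After that I let go, backed the arm off and handed the job in at about 21 s of the 61 s allowed; no verdict is reported.

**Last checks that agreed:**
- **Cover seated:** the last picture shows the shaft and pin through their holes. Edge fits at the seated height put the cover within about 1 mm of the unit's axis in both cameras. A fit 5 mm higher disagreed between the cameras.
- **Lowering:** there was almost no force until contact, at about 15 N upwards and 8 N sideways. I eased the side load before letting go.
- **Arm:** it is clear of everything.

**Checks that were weak or disagreed:**
- **Camera offset:** the two cameras differed by 3–4 mm throughout, so I trusted the top camera, which matched the arm's x position when it gripped the cap.
- **Cover angle:** the cameras gave 86.7° (top) and 83.3° (scene); the pin through its hole bounds the real error.
- **Cover in hand:** one edge fit of the lifted cover was ambiguous, and I did not use it. The cover seemed to hang about 2° lug-down in the fingers. I saw no tilt once it was down, but did not measure it separately.
- **Bystanders:** I did not measure the bearing, wrench, stock box or tin again, but no move went near them.

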